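Feel for the concealed tile catch of the gas cut-off box

TASK

One of the five identical white tiles in the row on top of the low steel gas cut-off box is a concealed spring catch: feel along the row with the closed fingertips, pressing each tile in turn, until you find the one that gives, and press it in fully so that the metal lid beside the row springs up. Then take your hand away, leaving the lid standing open and the catch sprung back. Only press: do not lift, knock over or push away the sugar pot, glass cup, comal or spatula.

Things in the scene. Friction and masses are not known exactly. Their poses are not given: they have to be found in the camera images.
- box: Low stainless gas cut-off box fixed on the counter, 200 mm along its x, 260 mm along its y, flat top 50 mm high; origin at the centre of its underside, z up, its -x side towards the robot, turned by up to 0.35 rad. Along the near side of its top runs the tile row; behind that (x from -39 to 92 mm) lies the flush aluminium lid, 131 by 240 mm, hinged on its far (+x) edge, latched shut.
- tile_row (a point): Centre of the middle tile's face, 48.5 mm above the counter, axes as the box's. Five identical white tiles, each 39 mm square, in a row along y at y = -92, -46, 0, 46, 92 mm, their faces 1.5 mm below the steel strip around them, with 5 mm wide steel bars between. Four are rigid, one is the catch: which one changes from run to run and cannot be seen.
- catch (a joint): How far the catch tile is pressed straight down, in m: 0 at rest, 0.006 fully in. A spring of about 1.6 N at first touch, 4 to 5 N fully in, returns it when let go; the lid is unlatched beyond about 0.003. The value does not tell which tile it is.
- lid (a joint): Opening angle of the lid in rad: 0 shut, about 1.1 fully open (stop). Once unlatched its spring swings it up in about a second and holds it there; its free edge then stands about 165 mm above the counter. It cannot be opened while latched.
- sugar_pot: Bystander: loose blue ceramic sugar pot with a white hinged lid, 88 mm across, 92 mm tall, 0.45 kg; origin at the centre of its underside. Stands to the right (-y) of the box.
- cup: Bystander: loose glass cup, 70 mm across the rim, 85 mm tall, 0.2 kg; origin at the centre of its underside. Stands to the right (-y) of the box, farther from the robot than the sugar pot.
- comal: Bystander: loose round dark steel griddle, 256 mm across, 16 mm tall (20 mm at its wire handle), about 1 kg; origin at the centre of its underside. Lies to the left (+y) of the box.
- spatula: Bystander: loose red nylon spatula, 260 mm long, lying flat beyond the far (+x) side of the box; origin on its underside, long axis x.

How it is judged:
On the way:
1. the catch tile is pressed in by the fingers (value of joint catch above 0.003 m and contact force between the fingers and anything else above 0.5 N), for 0.02 s.
At the end, for the whole second after the job is handed in: The lid stands open by more than 0.8 rad and at rest, the catch tile has sprung back to within 1 mm of rest, and the sugar pot, cup, comal and spatula are within 25 mm of where they started, pot and cup upright within 0.35 rad (value of joint lid above 0.8 rad and value of joint catch below 0.001 m and velocity of joint lid between -0.1 and 0.1 rad/s and distance of each of sugar_pot, cup, comal, spatula from where it was at the start of the episode below 0.025 m and angle between each of sugar_pot, cup's own z axis and vertical below 0.35 rad); the robot touches nothing.
It fails at once if a bystander (sugar pot, cup, comal, spatula) is pushed more than 25 mm from its place (distance of any of sugar_pot, cup, comal, spatula from where it was at the start of the episode above 0.025 m).
It fails at once if a bystander is lifted more than 20 mm (height (world z) of any of sugar_pot, cup, comal, spatula above 0.02 m).
It fails at once if the sugar pot or the cup is tipped by more than 0.35 rad (angle between any of sugar_pot, cup's own z axis and vertical above 0.35 rad).
It also fails if it takes over 48 s, if anything falls off the work surface, if the arm or the gripper's body presses on something with over 40 N, if the wrist force passes 120 N, or if a joint passes its speed limit or range.

ROBOT

A 6-joint arm with a two-finger parallel gripper is mounted at the origin on the work surface. World frame = base frame: x ahead of the robot, y to its left, z up, the work surface at z = 0. Lengths are in m, angles in rad, forces in N, time in s.
With the tool pointing down it reaches from about 0.35 to 0.975 m from the base axis. Payload 4.9 kg.
Tool frame: the origin (TCP) lies at the very end of the fingers, on their centre line; the grasp point (between the pads) lies 19 mm behind it; z points along the fingers, y is the line along which they close (so a half turn about z gives the same grasp; the last joint's range is limited). The gripper opens to 85 mm and grips with 20 to 120 N. Pads are 22 mm wide; open, the fingers measure 114 mm over their backs; the gripper's body (76 mm by 85 mm) begins 54 mm behind the grasp point. The pads swing forward as they close: fully open they stand 13 mm farther back than shut.
Start: joints at [1.174, 0.053, 1.613, -0, 1.476, -0.119], TCP at [0.171, 0.601, 0.231] pointing down, gripper open.
Joint ranges: [-3.01, 3.01], [-1.01, 2.22], [0.06, 2.58], [-1.02, 4.17], [0.09, 2.62], [-3.14, 3.14]. Speed limits (rad/s): [2.57, 2.57, 3.14, 3.14, 3.14, 3.14].

INTERFACE

Orientations are given as a rotation vector (axis times angle).
In Python, from station import ctrl, imaging gives the robot as it stands.
- The arm moves only by the tool play_rows, never from a script. Its argument "series" is a list of rows, each a list of 3 entries, a list of its own where there are three numbers: the opening, from 0 (shut) to 1 (fully open), then the shift along the tool's x, y, z each as a share of 0.05 m, from -1 to 1, then the turn, a rotation vector about the tool's x, y, z each as a share of 8 degrees, from -1 to 1. In form: [[grip, [dx, dy, dz], [ax, ay, az]], ...]. A call has 1 to 8 rows; each row shifts and turns the commanded pose from where the row before left it, along the tool's axes as they then stand; what a row does not reach is not made up. A row lasts 1/8 s, in which the tool goes at most 62.5 mm and 10.7 degrees, less where a joint would pass 70% of its speed; a pose out of reach is approached as far as the arm can. A call with a number of a shift or a turn outside -1 to 1 is refused whole. A call with a gripper value outside its range is refused whole. The fingers move at their own pace and stop on an object; "force" is the grip in N (left out, the last holds). Time passes only in rows, so rows that do not move let the fingers close. It gives the time, the measured TCP pose, the force, the opening and the grip force at its end, in the units of the state.
- ctrl.get_obs(): the state, without advancing time (a new reading comes with each control period).
- imaging.get_image(name): name is "scene" or "top"; returns a dict with "color" (480x640x3 uint8, blue, green, red), "fx", "fy", "cx", "cy" (pixels), "extrinsics" (4x4, takes a point from world to camera coordinates). Camera axes: x right, y down, z forward; pixel columns grow to the right and rows downward; lengths in m; the calibration is good to about 2 mm. A picture is of the moment at which its call begins. There is no depth.
- ctrl.finish_job(): hands the job in; it is judged then, once.
The state is a dict: "t": time; "q": joint angles; "dq": joint speeds; "effort": joint torques, N m; "tool_pos": TCP position; "tool_rot": TCP orientation; "contact_force": force on the tool from outside, world axes, zero at the start; "wrist_torque": the same for the moment, N m; "opening": finger opening in m; "grip_force": force on a finger pad.
Only numpy, scipy, OpenCV 4.12 (cv2) and the standard library are available. Lean on these libraries where they do the work, as an engineer would, in place of code of your own. Each camera call takes 0.05 s, during which the arm holds its last target. There are 200 camera calls.

## Working session

There is one attempt and no reset: what is moved stays moved. The work goes in short steps, Python scripts to look and compute and a tool call to move; the robot and the scene stay as the last step left them, time stands still between calls to the robot, and variables do not carry over. Pictures are saved under pics/ and viewed, at most 10 in all, crops included, and the job is handed in when it is done.

Besides the shell and the picture viewer there is one more tool, called as name(argument=value, ...), one argument or row to a line, values as JSON. play_rows: Moves the arm, as the interface text tells. Shift numbers are shares of 0.05 m and turn numbers shares of 8 degrees, none past 1 either way. Its arguments: {"type":"object","properties":{"series":{"type":"array"},"force":{"type":"number"}},"required":["series"]}

```bash
mkdir -p pics; python3 - <<'E'
from station import ctrl, imaging
import cv2,numpy as np,pickle
for n in("scene","top"):
    d=imaging.get_image(n); cv2.imwrite(f"pics/{n}0.png",d["color"]); pickle.dump(d,open(f"{n}.pkl","wb"))
    print(n,d["fx"],d["fy"],d["cx"],d["cy"],np.round(d["extrinsics"],4).tolist())
o=ctrl.get_obs();print(o)
E
```

```text
scene 454.4151761548199 454.4151761548199 314.4972474858976 243.8687378591133 [[-0.7721, 0.6355, -0.0026, 0.4692], [0.5272, 0.6382, -0.561, -0.3586], [-0.3548, -0.4345, -0.8278, 1.1737], [0.0, 0.0, 0.0, 1.0]]
top 551.0004462327953 551.0004462327953 326.6910140271301 239.42704486204812 [[0.0076, -0.9999, -0.0111, 0.0958], [-0.9817, -0.0054, -0.1905, 0.6478], [0.1904, 0.0123, -0.9816, 1.0201], [0.0, 0.0, 0.0, 1.0]]
{'t': 0.1, 'q': array([ 1.17400171e+00,  5.33102494e-02,  1.61414175e+00, -9.54873875e-06,
        1.47599186e+00, -1.18992369e-01]), 'dq': array([-6.88139365e-05, -9.89030785e-04, -3.30686398e-03,  1.01168167e-03,
        1.73033878e-04, -4.93342122e-04]), 'effort': array([-1.88955996e-04, -3.94905603e+01, -3.71363497e+01, -1.10924939e-04,
        3.93683498e-03,  1.51308274e-05]), 'tool_pos': array([0.17118326, 0.60052279, 0.23018284]), 'tool_rot': array([-4.34903223e-01, -3.11087561e+00,  2.81509310e-03]), 'contact_force': array([-0.22480773,  0.25527682, -0.71047161]), 'wrist_torque': array([ 0.00359044, -0.00519476, -0.01848157]), 'grip_force': 0.0, 'opening': 0.08547532416490772}
```

View pics/top0.png

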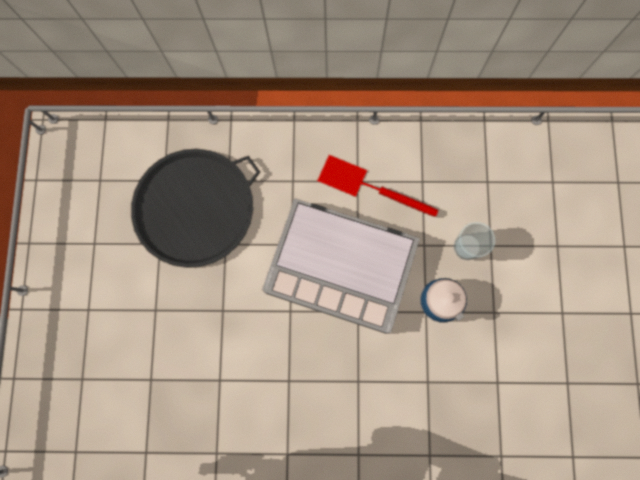

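View pics/scene0.png

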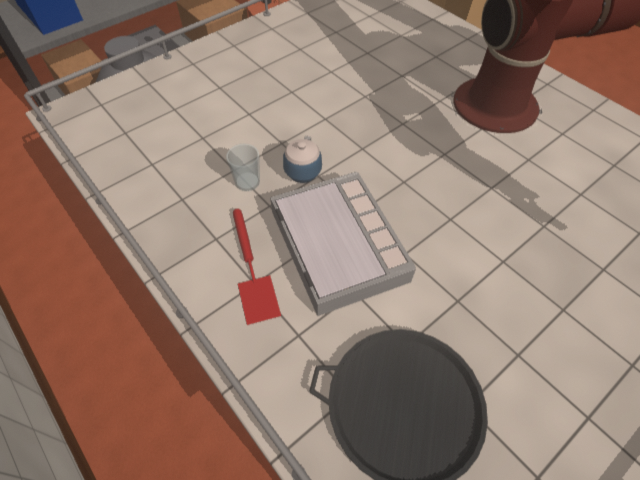

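The top view shows the tiles at about (286,285), (308,293), (330,298), (352,307) and (374,314). The pot is at (444,299) and the comal at (195,207). The scene view shows the tiles from (354,188) to (393,257). I'll refine the tile centres and fit the row pose.

```bash
cat > fit.py <<'E'
import cv2,numpy as np,pickle
from scipy.optimize import least_squares
G={"top":[(286,285),(308,293),(330,298),(352,307),(374,314)],"scene":[(393,257),(383,238),(371,220),(362,203),(354,188)]}
Y=[.092,.046,0,-.046,-.092]
obs={}
D={n:pickle.load(open(n+".pkl","rb")) for n in G}
for n in G:
    g=D[n]["color"]; hsv=cv2.cvtColor(g,cv2.COLOR_BGR2HSV); lab=cv2.cvtColor(g,cv2.COLOR_BGR2LAB).astype(int)
    pts=[]
    for u,v in G[n]:
        ref=np.median(lab[v-2:v+3,u-2:u+3].reshape(-1,3),axis=0)
        m=(np.abs(lab-ref).max(axis=2)<14).astype(np.uint8)
        k=np.zeros_like(m);cv2.circle(k,(u,v),16,1,-1)
        _,l,s,c=cv2.connectedComponentsWithStats(m*k,connectivity=4)
        i=l[v,u]; pts.append(c[i]); print(n,(u,v),s[i][4],c[i].round(1))
    obs[n]=np.array(pts)
def proj(d,P):
    E=d["extrinsics"];c=P@E[:3,:3].T+E[:3,3]
    return np.c_[d["fx"]*c[:,0]/c[:,2]+d["cx"],d["fy"]*c[:,1]/c[:,2]+d["cy"]]
def P(p): return np.array([[p[0]-np.sin(p[2])*y,p[1]+np.cos(p[2])*y,.0485] for y in Y])
for ns in(["top"],["scene"],["top","scene"]):
    r=least_squares(lambda p:np.concatenate([(proj(D[n],P(p))-obs[n]).ravel() for n in ns]),[.5,.05,-.2],loss="soft_l1")
    print(ns,r.x.round(4),np.abs(r.fun).max().round(2))
print(P(r.x).round(4))
E
python3 fit.py
```

```text
top (286, 285) 323 [285.2 283.3]
top (308, 293) 326 [307.2 290.7]
top (330, 298) 321 [329.4 298.1]
top (352, 307) 320 [352.  305.6]
top (374, 314) 325 [374.5 313.2]
scene (393, 257) 319 [392.7 257.1]
scene (383, 238) 289 [381.9 238.7]
scene (371, 220) 267 [371.6 220.9]
scene (362, 203) 245 [361.8 204.3]
scene (354, 188) 228 [352.3 188.3]
['top'] [ 0.5333  0.0938 -0.3151] 0.11
['scene'] [ 0.5354  0.0908 -0.3103] 0.1
['top', 'scene'] [ 0.5342  0.0924 -0.3141] 1.2
[[0.5626 0.1799 0.0485]
 [0.5484 0.1362 0.0485]
 [0.5342 0.0924 0.0485]
 [0.5199 0.0487 0.0485]
 [0.5057 0.0049 0.0485]]
```

play_rows(
  series=[
    [0,[-0.8,-0.5,0],[0,0,0]],
    [0,[-0.8,-0.5,0],[0,0,0]],
    [0,[-0.8,-0.5,0],[0,0,0]],
    [0,[-0.8,-0.5,0],[0,0,0]],
    [0,[-0.8,-0.5,0],[0,0,0]],
    [0,[-0.8,-0.5,0],[0,0,0]],
    [0,[-0.8,-0.5,0],[0,0,0]],
    [0,[-0.8,-0.5,0],[0,0,0]],
  ],
  force=20,
)

```text
t: 1.1
tool_pos: [0.4249, 0.3195, 0.2308]
tool_rot: [-0.435, -3.111, 0.001]
contact_force: [0.4, 0.6, 0.5]
opening: -0.0001
grip_force: 0.0
```

play_rows(
  series=[
    [0,[-0.8,-0.5,0],[0,0,0]],
    [0,[-0.8,-0.5,0],[0,0,0]],
    [0,[-0.8,-0.5,0],[0,0,0]],
    [0,[-0.8,-0.4,0],[0,0,0.26]],
    [0,[0,0,0],[0,0,0]],
    [0,[0,0,0],[0,0,0]],
  ],
)

```text
t: 1.85
tool_pos: [0.5516, 0.1858, 0.2307]
tool_rot: [-0.491, -3.102, 0.0]
contact_force: [-0.0, 0.5, -0.7]
opening: 0.0001
grip_force: 0.0
```

play_rows(
  series=[
    [0,[-0.19,-0.04,0.9],[0,0,0]],
    [0,[0,0,0.9],[0,0,0]],
    [0,[0,0,0.9],[0,0,0]],
    [0,[0,0,0.4],[0,0,0]],
    [0,[0,0,0.3],[0,0,0]],
    [0,[0,0,0],[0,0,0]],
    [0,[0,0,0],[0,0,0]],
  ],
)

```text
t: 2.72
tool_pos: [0.5618, 0.1812, 0.0632]
tool_rot: [0.491, 3.1, 0.002]
contact_force: [-0.3, -0.0, -0.7]
opening: 0.0003
grip_force: 0.0
```

```bash
python3 - <<'E'
from station import imaging
import cv2,numpy as np
a=imaging.get_image("top")["color"][240:350,230:430];b=imaging.get_image("scene")["color"][130:310,240:440]
f=lambda i,s:cv2.resize(i,None,fx=s,fy=s,interpolation=cv2.INTER_CUBIC)
A=f(a,2);B=f(b,2);B=np.vstack([B]);A=np.pad(A,((0,B.shape[0]-A.shape[0]),(0,0),(0,0)))
cv2.imwrite("pics/n1.png",np.hstack([A,B]))
E
```

```text
(no output)
```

View pics/n1.png

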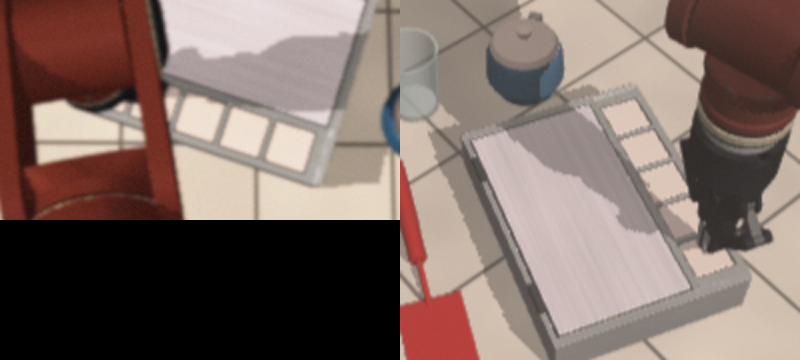

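The left crop is mostly hidden by the arm. The right crop shows the shut fingertips at about (725,240), just over the left-most tile at (708,257), which is where they should be. Next I'll press gently.

play_rows(
  series=[
    [0,[0.03,0,0.24],[0,0,0]],
    [0,[0,0,0],[0,0,0]],
    [0,[0,0,0],[0,0,0]],
  ],
)

```text
t: 3.2
tool_pos: [0.5588, 0.1813, 0.049]
tool_rot: [-0.491, -3.102, 0.0]
contact_force: [-0.3, -0.6, -0.3]
opening: -0.0001
grip_force: 0.0
```

play_rows(
  series=[
    [0,[0,0,0.04],[0,0,0]],
    [0,[0,0,0.02],[0,0,0]],
    [0,[0,0,0.02],[0,0,0]],
    [0,[0,0,0],[0,0,0]],
  ],
)

```text
t: 3.7
tool_pos: [0.5591, 0.1813, 0.0451]
tool_rot: [0.491, 3.103, 0.0]
contact_force: [0.1, -0.4, 1.2]
opening: -0.0002
grip_force: 0.1
```

play_rows(
  series=[
    [0,[0,0,0.02],[0,0,0]],
    [0,[0,0,0.02],[0,0,0]],
    [0,[0,0,0],[0,0,0]],
  ],
)

```text
t: 4.08
tool_pos: [0.5591, 0.1813, 0.0434]
tool_rot: [0.491, 3.103, -0.0]
contact_force: [-1.0, -0.8, 3.2]
opening: 0.0001
grip_force: 1.6
```

play_rows(
  series=[
    [0,[0,0,0.02],[0,0,0]],
    [0,[0,0,0.02],[0,0,0]],
    [0,[0,0,0],[0,0,0]],
  ],
)

```text
t: 4.45
tool_pos: [0.5592, 0.1813, 0.0425]
tool_rot: [-0.491, -3.103, 0.0]
contact_force: [-4.6, -1.9, 8.7]
opening: -0.0002
grip_force: 4.7
```

```bash
python3 - <<'E'
from station import imaging
import cv2
cv2.imwrite("pics/n2.png",imaging.get_image("scene")["color"])
E
```

```text
(no output)
```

View pics/n2.png

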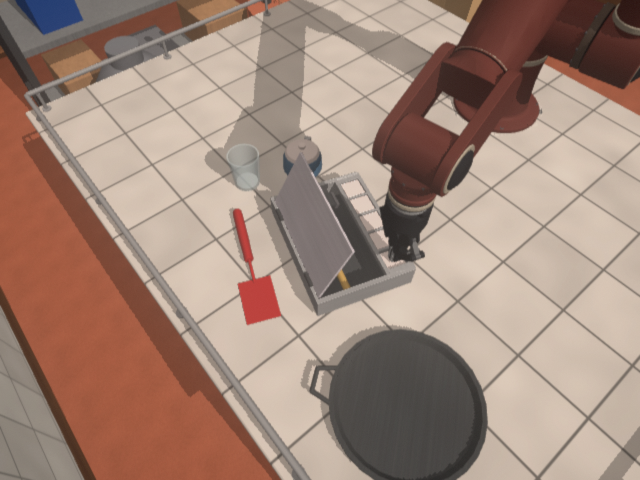

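The picture shows the lid standing open, with its free edge from about (303,152) to (350,248), while the fingers hold the left-most tile fully in. I'll retreat straight up, then back.

play_rows(
  series=[
    [0,[0,0,-0.3],[0,0,0]],
    [0,[0.2,0,-0.5],[0,0,0]],
    [0,[0.5,0,-0.8],[0,0,0]],
    [0,[0.6,0,-0.8],[0,0,0]],
    [0,[0.6,0,-0.8],[0,0,0]],
    [0,[0,0,0],[0,0,0]],
    [0,[0,0,0],[0,0,0]],
    [0,[0,0,0],[0,0,0]],
  ],
)

```text
t: 5.5
tool_pos: [0.4683, 0.2102, 0.1995]
tool_rot: [-0.492, -3.1, 0.002]
contact_force: [0.6, 1.0, -0.2]
opening: -0.0
grip_force: 0.0
```

play_rows(
  series=[
    [0,[0,0,0],[0,0,0]],
    [0,[0,0,0],[0,0,0]],
    [0,[0,0,0],[0,0,0]],
    [0,[0,0,0],[0,0,0]],
    [0,[0,0,0],[0,0,0]],
    [0,[0,0,0],[0,0,0]],
    [0,[0,0,0],[0,0,0]],
    [0,[0,0,0],[0,0,0]],
  ],
)

```text
t: 6.5
tool_pos: [0.4687, 0.2107, 0.2013]
tool_rot: [0.491, 3.103, 0.0]
contact_force: [-0.1, -0.5, -0.5]
opening: 0.0003
grip_force: 0.0
```

```bash
python3 - <<'E'
from station import imaging
import cv2
cv2.imwrite("pics/n3.png",imaging.get_image("scene")["color"])
E
```

```text
(no output)
```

View pics/n3.png

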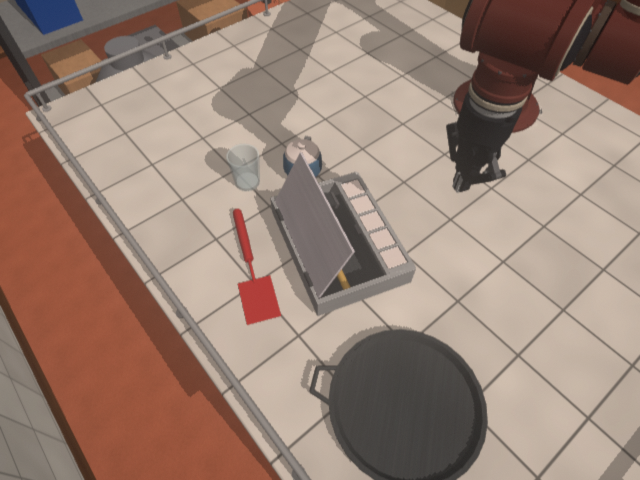

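The lid is still open, with its edge from about (303,152) to (350,248). All five tiles look level, the bystanders haven't moved, and the arm is clear at about (478,165). I'll hand the job in.

```bash
python3 -c "
from station import ctrl
print(ctrl.finish_job())"
```

```text
the job is handed in; nothing more can be done
None
```

The catch was the left-most tile (+y end), the first one I pressed; the lid sprang open, the hand is clear, the bystanders look unmoved, and the job is handed in (no verdict was returned).

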